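Open the top half of a locker's split door

TASK

The slides in the small white locker with the green pull need airing: take that upright green pull and swing the top half of its split door wide open, about square to the locker's front, and leave it standing there. The bottom half of that door must stay shut with its bolt as it is, and the top half-door of the other locker, with the blue pull, must stay shut.

Things in the scene. Friction and masses are not known exactly. Their poses are not given: they have to be found in the camera images.
- green_pull (a point): Green pull of one top half-door: upright round post, 14 mm thick, top end free, free for 53 mm down to a bracket. Point: on its axis, 20 mm below its top, 185 mm above the bench. Frame moves with the door: x square into it (door's face 40 mm from the axis), y along it away from the hinge, z up. Upright hinge axis at x +40 mm, y -120 mm, i.e. to the robot's right.
- green_top (a joint): Hinge of that half-door (136 wide, 86 high, lower edge 102 mm above the bench), rad: 0 shut, as at the start; grows as the pull comes towards the robot and then right (anticlockwise from above); 1.57 square; stop at 1.8. No catch or spring; slight friction (0.5 N at the pull) keeps it where it is left.
- green_bolt_knob (a point): Centre of the 12 mm dark steel ball knob of the slide bolt on the same locker's bottom half-door, 62 mm above the bench, 23 mm in front of the door; the bolt is shot into a staple on the left jamb. It stays as it is.
- blue_pull (a point): The same point on the like, blue pull of the other locker's top half-door, which stays shut. Both lockers are white with grey-framed clear doors, 130 deep, 160 wide, 200 mm high, fixed side by side, turned up to 8 degrees, centres 240 to 330 mm apart; which one stands left varies.

How it is judged:
By the outcome, as a careful person would: the job done as asked, in the order asked, and still so for the second after the job is handed in, with the robot touching nothing.
It also fails if it takes over 38 s, if anything falls off the work surface, if the arm or the gripper's body presses on something with over 40 N, if the wrist force passes 120 N, or if a joint passes its speed limit or range.

ROBOT

A 7-joint arm with a two-finger parallel gripper is mounted at the origin on a cart in front of the work surface, level with it; the furniture and walls round the work are solid. World frame = base frame: x ahead of the robot, y to its left, z up, the work surface at z = 0. Lengths are in m, angles in rad, forces in N, time in s.
With the tool pointing down it reaches from about 0.425 to 0.95 m from the base axis. Payload 4.7 kg.
Tool frame: the origin (TCP) lies midway between the tips of the shut fingers; the grasp point (between the pads) lies 19 mm behind it; x points along the fingers, y is the direction in which the jaws open and shut, and the axes are right-handed (so a half turn about x gives the same grasp; the last joint's range is limited). The gripper opens to 85 mm and grips with 20 to 120 N. Pads are 22 mm wide; open, the fingers measure 114 mm over their backs; the gripper's body (76 mm by 85 mm) begins 54 mm behind the grasp point. The pads swing forward as they close: fully open they stand 13 mm farther back than shut.
Start: joints at [-1.157, 0.469, -0.049, 1.532, 0.024, 1.141, -0.082], TCP at [0.289, 0.61, 0.192] pointing down, gripper open.
Joint ranges: [-2.59, 2.59], [-0.33, 1.99], [-1.39, 1.29], [0.1, 2.45], [-1.04, 4.18], [0.21, 1.99], [-2.66, 2.66]. Speed limits (rad/s): [2.57, 2.57, 3.14, 3.14, 3.14, 3.14, 3.14].

INTERFACE

Orientations are given as a unit quaternion [x, y, z, w].
In Python, from station import get_obs, cams, order gives the robot as it stands. The module is installed in compiled form; this text tells all that it offers.
- The arm moves only by the tool play_rows, never from a script. Its argument "series" is a list of rows, each an object of numbers: "tx", "ty", "tz": the shift along the tool's x, y, z in m; "ax", "ay", "az": the turn, a rotation vector about the tool's x, y, z in rad; "jaw": the opening, from -1 (shut) to 1 (fully open). A call has 1 to 12 rows; each row shifts and turns the commanded pose from where the row before left it, along the tool's axes as they then stand; what a row does not reach is not made up. A row lasts 1/12 s, in which the tool goes at most 41.7 mm and 7.16 degrees, less where a joint would pass 70% of its speed; a pose out of reach is approached as far as the arm can. A call is refused whole if a number of a shift passes 0.0417 or a number of a turn 0.125, either way. A call with a gripper value outside its range is refused whole. The fingers move at their own pace and stop on an object; "squeeze" is the grip in N (left out, the last holds). Time passes only in rows, so rows that do not move let the fingers close. It gives the time, the measured TCP pose, the force and the opening at its end, in the units of the state.
- get_obs(): the state, without advancing time (a new reading comes with each control period).
- cams.camera(name): name is "scene" or "top" or "wrist"; returns a dict with "image" (480x640x3 uint8, blue, green, red), "z_map" (480x640 float32, m along the optical axis (not along the pixel's ray), 0 where there is no reading), "camera_matrix" (3x3 intrinsics, pixels), "k1" (the pictures are not rectified: a ray, as slopes to the right and down, at radius r is drawn at 1 + k1 r^2 times it, then the intrinsics apply), "xyz" and "rotation" of the camera in the world. Camera axes: x right, y down, z forward; pixel columns grow to the right and rows downward; lengths in m; the calibration is good to about 2 mm. A picture is of the moment at which its call begins.
- order.finish_job(): hands the job in, once; it reports no verdict.
The state is a dict: "clock": time; "qpos": joint angles; "joint_velocities": joint speeds; "joint_efforts": joint torques, N m; "eef_pos": TCP position; "ee_rot": TCP orientation; "contact_force": force on the tool from outside, world axes, zero at the start; "moment": the same for the moment, N m; "grip_width": finger opening in m.
Only numpy, scipy, OpenCV 4.12 (cv2) and the standard library are available. Lean on these libraries where they do the work, as an engineer would, in place of code of your own. Each camera call takes 0.05 s, during which the arm holds its last target.

## Working session

There is one attempt and no reset: what is moved stays moved. The work goes in short steps, Python scripts to look and compute and a tool call to move; the robot and the scene stay as the last step left them, time stands still between calls to the robot, and variables do not carry over. Pictures are saved under pics/ and viewed, and the job is handed in when it is done.

Besides the shell and the picture viewer there is one more tool, called as a command line: name --argument value ..., lists and objects as JSON in quotes. play_rows: Moves the arm, as the interface text tells. Its arguments: {"type":"object","properties":{"series":{"type":"array","items":{"type":"object","properties":{"tx":{"type":"number"},"ty":{"type":"number"},"tz":{"type":"number"},"ax":{"type":"number"},"ay":{"type":"number"},"az":{"type":"number"},"jaw":{"type":"number"}}}},"squeeze":{"type":"number"}},"required":["series"]}

```bash
mkdir -p pics; cat > h.py <<'E'
import numpy as np,cv2
from scipy.spatial.transform import Rotation as R
from station import get_obs,cams,order
def rot(c):
    r=np.array(c["rotation"],float)
    return r if r.shape==(3,3) else R.from_quat(r).as_matrix()
def cloud(c):
    K=np.array(c["camera_matrix"]);k1=c["k1"];z=c["z_map"]
    v,u=np.mgrid[0:480,0:640]
    p=np.stack([u,v],-1).reshape(-1,1,2).astype(float)
    n=cv2.undistortPoints(p,K,np.array([k1,0,0,0,0.])).reshape(480,640,2)
    P=np.dstack([n*z[...,None],z])
    W=P@rot(c).T+np.array(c["xyz"])
    W[z<=0]=np.nan
    return W
E
python3 - <<'E'
from h import *
for n in ["scene","top","wrist"]:
    c=cams.camera(n); cv2.imwrite(f"pics/{n}0.png",c["image"]); np.save(f"{n}0.npy",cloud(c)); print(n,c["xyz"],rot(c).round(2).tolist(),c["k1"])
o=get_obs();print(o)
E
```

```text
scene [0.08891737 0.11872593 0.87230829] [[-0.47, -0.68, 0.57], [-0.88, 0.37, -0.28], [-0.02, -0.63, -0.77]] -0.11853882663698831
top [ 0.53167855 -0.11277268  1.02915292] [[-0.01, -0.99, 0.1], [-1.0, 0.01, -0.02], [0.02, -0.1, -0.99]] -0.019867660516006625
wrist [0.22543342 0.63849083 0.37178114] [[0.43, 0.87, 0.25], [0.9, -0.41, -0.12], [-0.0, 0.28, -0.96]] 0.021521410718639777
{'clock': 0.15, 'qpos': array([-1.15689667,  0.46926181, -0.04861103,  1.53338222,  0.02410453,
        1.14099698, -0.08228153]), 'joint_velocities': array([-0.00130912, -0.00129497,  0.00010454, -0.00337828,  0.00185155,
       -0.00056396,  0.00104144]), 'joint_efforts': array([ 3.77825936e-04, -5.10763550e+01, -4.67728917e-02, -2.37979764e+01,
        1.07244670e-02,  5.37069136e-03,  2.64990018e-05]), 'eef_pos': array([0.28898648, 0.60947273, 0.19111458]), 'ee_rot': array([ 0.15474936,  0.68995079, -0.15576444,  0.68975211]), 'contact_force': array([ 0.061838  , -0.07920916,  0.31172717]), 'moment': array([0.01653417, 0.03827963, 0.02046293]), 'grip_width': 0.08513152062496354}
```

View pics/scene0.png

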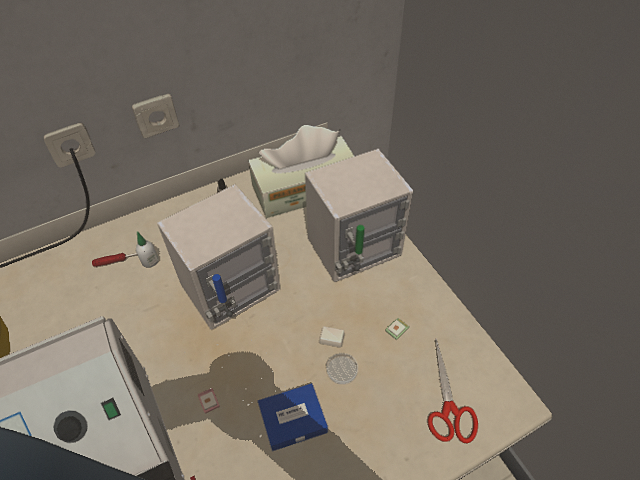

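View pics/top0.png

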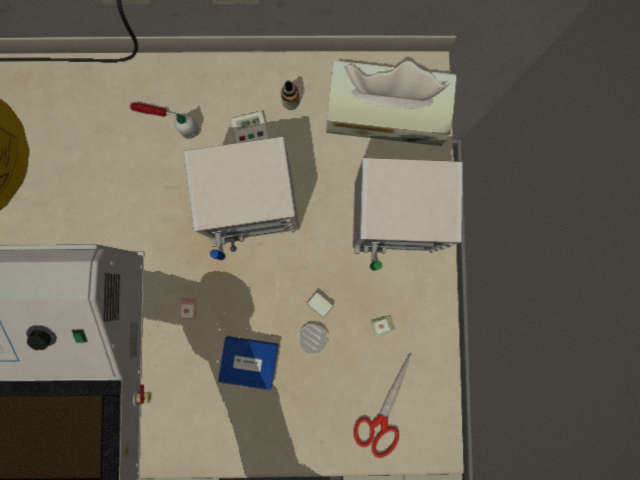

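Green locker is on the right (pull at scene 360,240 / top 376,266), blue on the left (top 217,254). A large appliance stands at left front. Now I'll measure them.

```bash
python3 - <<'E'
from h import *
for n in ["scene","top"]:
    im=cv2.imread(f"pics/{n}0.png").astype(int);W=np.load(f"{n}0.npy")
    b,g,r=im[...,0],im[...,1],im[...,2]
    for nm,m in [("green",(g>r+35)&(g>b+25)),("blue",(b>r+60)&(b>g+40))]:
        m=m&(W[...,2]>0.125)&(W[...,2]<0.23)&(W[...,0]>0.45)
        P=W[m]; 
        if len(P)==0: print(n,nm,0);continue
        print(n,nm,len(P),np.median(P,0).round(4),P.min(0).round(4),P.max(0).round(4))
        T=P[P[:,2]>P[:,2].max()-.006];print('  top',T.mean(0).round(4))
# locker roofs from top
W=np.load("top0.npy");z=W[...,2]
m=((z>.19)&(z<.21)).astype(np.uint8)
k,l,s,ce=cv2.connectedComponentsWithStats(m)
for i in range(1,k):
    if s[i,4]>3000:
        P=W[l==i]; q=cv2.minAreaRect(P[:,:2].astype(np.float32)); print(q, cv2.boxPoints(q).round(3).tolist(),P[:,2].mean())
m=(z>.02)
# obstacles: left appliance
A=W[250:480,0:150].reshape(-1,3);A=A[A[:,2]>.05];print('appl',np.nanmin(A,0),np.nanmax(A,0))
E
```

```text
scene green 156 [0.4585 0.26   0.1902] [ 0.4502 -0.2096  0.1375] [0.5716 0.2683 0.2078]
  top [ 0.5649 -0.2027  0.2051]
scene blue 66 [0.5813 0.0534 0.2051] [0.469  0.0443 0.189 ] [0.5925 0.4034 0.2135]
  top [0.4942 0.3886 0.2108]
top green 121 [ 0.5606 -0.1973  0.1934] [ 0.4509 -0.2089  0.164 ] [0.5714 0.2668 0.2087]
  top [ 0.5659 -0.203   0.2052]
top blue 51 [0.5857 0.0492 0.205 ] [0.5796 0.043  0.202 ] [0.5905 0.0553 0.208 ]
  top [0.5851 0.0492 0.205 ]
((0.6205644607543945, -0.579308271408081), (0.7734792232513428, 0.006501898169517517), 0.033487096428871155) [[0.23399999737739563, -0.5759999752044678], [0.23399999737739563, -0.5830000042915344], [1.0069999694824219, -0.5820000171661377], [1.0069999694824219, -0.5759999752044678]] 0.20005273332344767
((0.6965749263763428, 0.012466616928577423), (0.13063393533229828, 0.1603429615497589), 7.953919887542725) [[0.6209999918937683, 0.08299999684095383], [0.6430000066757202, -0.07599999755620956], [0.7720000147819519, -0.057999998331069946], [0.75, 0.10100000351667404]] 0.20000107805860692
((0.6687594056129456, -0.25979235768318176), (0.15911677479743958, 0.13069979846477509), 87.48365783691406) [[0.6000000238418579, -0.335999995470047], [0.7310000061988831, -0.34200000762939453], [0.7379999756813049, -0.18299999833106995], [0.6069999933242798, -0.1770000010728836]] 0.19985782119759943
((0.5209701061248779, 0.30076390504837036), (0.16126495599746704, 0.1638416200876236), 0.38995447754859924) [[0.4399999976158142, 0.38199999928474426], [0.4410000145435333, 0.21799999475479126], [0.6019999980926514, 0.21899999678134918], [0.6010000109672546, 0.382999986410141]] 0.2008491759640244
appl [0.19776589 0.19564844 0.05000371] [0.60124958 0.44215369 0.23370576]
```

```bash
cat >> h.py <<'E'
PSI=np.deg2rad(-2.5); PULL=np.array([.565,-.203]); 
def Rz(a): return np.array([[np.cos(a),-np.sin(a)],[np.sin(a),np.cos(a)]])
HINGE=PULL+Rz(PSI)@np.array([.04,-.12])
def pull(th): return HINGE+Rz(PSI+th)@np.array([-.04,.12])
def state():
    o=get_obs();M=R.from_quat(o["ee_rot"]).as_matrix();p=np.array(o["eef_pos"])
    print('t',round(o['clock'],2),'p',p.round(4),'x',M[:,0].round(3),'y',M[:,1].round(3),'z',M[:,2].round(3),'F',np.round(o['contact_force'],1),'w',round(o['grip_width'],4),'q',np.round(o['qpos'],2))
    return M,p
def down(yaw): # jaw (tool y) along world yaw
    y=np.array([np.cos(yaw),np.sin(yaw),0]);x=np.array([0,0,-1.]);return np.column_stack([x,y,np.cross(x,y)])
def goto(pos,yaw):
    M,p=state();d=M.T@(np.array(pos)-p);rv=R.from_matrix(M.T@down(yaw)).as_rotvec()
    print('shift',d.round(4),'turn',rv.round(4))
E
python3 - <<'E'
from h import *
print(HINGE,[pull(t).round(3) for t in (.4,.8,1.2,1.57)])
goto([.5,.2,.36],np.pi/2);goto([.5,.2,.36],-np.pi/2)
E
```

```text
[ 0.5997276  -0.32463056] [array([ 0.52 , -0.226]), array([ 0.488, -0.265]), array([ 0.474, -0.313]), array([ 0.478, -0.359])]
t 0.15 p [0.289  0.6095 0.1911] x [-0.001 -0.001 -1.   ] y [ 0.428  0.904 -0.001] z [ 0.904 -0.428  0.   ] F [ 0.1 -0.1  0.3] w 0.0851 q [-1.16  0.47 -0.05  1.53  0.02  1.14 -0.08]
shift [-0.1685 -0.2798  0.3661] turn [-4.427e-01 -3.000e-04  1.400e-03]
t 0.15 p [0.289  0.6095 0.1911] x [-0.001 -0.001 -1.   ] y [ 0.428  0.904 -0.001] z [ 0.904 -0.428  0.   ] F [ 0.1 -0.1  0.3] w 0.0851 q [-1.16  0.47 -0.05  1.53  0.02  1.14 -0.08]
shift [-0.1685 -0.2798  0.3661] turn [2.6989e+00 2.0000e-03 4.0000e-04]
```

View pics/wrist0.png

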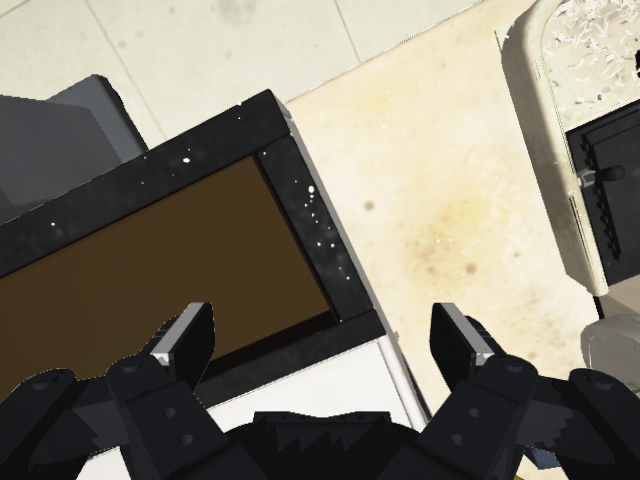

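play_rows --series '[{"tx": -0.035,"jaw": 1},{"tx": -0.035},{"tx": -0.035},{"tx": -0.035},{"tx": -0.03}]'

```text
invalid input at $.series[0]: expected keys tx, ty, tz, ax, ay, az, jaw
```

play_rows --series '[{"ty": -0.0233,"tz": 0.0305},{"ty": -0.0233,"tz": 0.0305},{"ty": -0.0233,"tz": 0.0305},{"ty": -0.0233,"tz": 0.0305},{"ty": -0.0233,"tz": 0.0305},{"ty": -0.0233,"tz": 0.0305},{"ty": -0.0233,"tz": 0.0305},{"ty": -0.0233,"tz": 0.0305},{"ty": -0.0233,"tz": 0.0305},{"ty": -0.0233,"tz": 0.0305},{"ty": -0.0233,"tz": 0.0305},{"ty": -0.0233,"tz": 0.0305}]'

```text
invalid input at $.series[0]: expected keys tx, ty, tz, ax, ay, az, jaw
```

```bash
python3 - <<'E'
from h import *
goto([.5,-.18,.36],-np.pi/2+PSI)
E
```

```text
t 0.15 p [0.289  0.6095 0.1911] x [-0.001 -0.001 -1.   ] y [ 0.428  0.904 -0.001] z [ 0.904 -0.428  0.   ] F [ 0.1 -0.1  0.3] w 0.0851 q [-1.16  0.47 -0.05  1.53  0.02  1.14 -0.08]
shift [-0.168  -0.6232  0.5289] turn [2.7425e+00 2.0000e-03 3.0000e-04]
```

All keys are required in every row, and nothing moved. I'll send the lift first, on its own.

play_rows --series '[{"tx": -0.035,"ty": 0,"tz": 0,"ax": 0,"ay": 0,"az": 0,"jaw": 1},{"tx": -0.035,"ty": 0,"tz": 0,"ax": 0,"ay": 0,"az": 0,"jaw": 1},{"tx": -0.035,"ty": 0,"tz": 0,"ax": 0,"ay": 0,"az": 0,"jaw": 1},{"tx": -0.035,"ty": 0,"tz": 0,"ax": 0,"ay": 0,"az": 0,"jaw": 1},{"tx": -0.03,"ty": 0,"tz": 0,"ax": 0,"ay": 0,"az": 0,"jaw": 1}]'

```text
clock: 0.57
eef_pos: [0.2892, 0.6099, 0.3644]
ee_rot: [0.156, 0.69, -0.155, 0.69]
contact_force: [0.0, 1.7, 0.3]
grip_width: 0.0856
```

play_rows --series '[{"tx": 0,"ty": -0.0233,"tz": 0.0305,"ax": 0,"ay": 0,"az": 0,"jaw": 1},{"tx": 0,"ty": -0.0233,"tz": 0.0305,"ax": 0,"ay": 0,"az": 0,"jaw": 1},{"tx": 0,"ty": -0.0233,"tz": 0.0305,"ax": 0,"ay": 0,"az": 0,"jaw": 1},{"tx": 0,"ty": -0.0233,"tz": 0.0305,"ax": 0,"ay": 0,"az": 0,"jaw": 1},{"tx": 0,"ty": -0.0233,"tz": 0.0305,"ax": 0,"ay": 0,"az": 0,"jaw": 1},{"tx": 0,"ty": -0.0233,"tz": 0.0305,"ax": 0,"ay": 0,"az": 0,"jaw": 1},{"tx": 0,"ty": -0.0233,"tz": 0.0305,"ax": 0,"ay": 0,"az": 0,"jaw": 1},{"tx": 0,"ty": -0.0233,"tz": 0.0305,"ax": 0,"ay": 0,"az": 0,"jaw": 1},{"tx": 0,"ty": -0.0233,"tz": 0.0305,"ax": 0,"ay": 0,"az": 0,"jaw": 1},{"tx": 0,"ty": -0.0233,"tz": 0.0305,"ax": 0,"ay": 0,"az": 0,"jaw": 1},{"tx": 0,"ty": -0.0233,"tz": 0.0305,"ax": 0,"ay": 0,"az": 0,"jaw": 1},{"tx": 0,"ty": -0.0233,"tz": 0.0305,"ax": 0,"ay": 0,"az": 0,"jaw": 1}]'

```text
clock: 1.57
eef_pos: [0.5004, 0.1985, 0.3618]
ee_rot: [0.155, 0.69, -0.155, 0.69]
contact_force: [0.6, 0.1, -0.2]
grip_width: 0.0855
```

```bash
python3 - <<'E'
from h import *
goto([.5,-.20,.36],-np.pi/2+PSI)
E
```

```text
t 1.57 p [0.5004 0.1985 0.3618] x [-0.  0. -1.] y [0.428 0.904 0.   ] z [ 0.904 -0.428 -0.   ] F [ 0.6  0.1 -0.2] w 0.0855 q [-0.63  0.13  0.2   1.61 -0.03  1.4   0.7 ]
shift [ 0.0018 -0.3603  0.1704] turn [ 2.7425e+00 -2.0000e-04  2.0000e-04]
```

play_rows --series '[{"tx": 0,"ty": -0.0328,"tz": 0.0155,"ax": 0,"ay": 0,"az": 0,"jaw": 1},{"tx": 0,"ty": -0.0328,"tz": 0.0155,"ax": 0,"ay": 0,"az": 0,"jaw": 1},{"tx": 0,"ty": -0.0328,"tz": 0.0155,"ax": 0,"ay": 0,"az": 0,"jaw": 1},{"tx": 0,"ty": -0.0328,"tz": 0.0155,"ax": 0,"ay": 0,"az": 0,"jaw": 1},{"tx": 0,"ty": -0.0328,"tz": 0.0155,"ax": 0,"ay": 0,"az": 0,"jaw": 1},{"tx": 0,"ty": -0.0328,"tz": 0.0155,"ax": 0,"ay": 0,"az": 0,"jaw": 1},{"tx": 0,"ty": -0.0328,"tz": 0.0155,"ax": 0,"ay": 0,"az": 0,"jaw": 1},{"tx": 0,"ty": -0.0328,"tz": 0.0155,"ax": 0,"ay": 0,"az": 0,"jaw": 1},{"tx": 0,"ty": -0.0328,"tz": 0.0155,"ax": 0,"ay": 0,"az": 0,"jaw": 1},{"tx": 0,"ty": -0.0328,"tz": 0.0155,"ax": 0,"ay": 0,"az": 0,"jaw": 1},{"tx": 0,"ty": -0.0328,"tz": 0.0155,"ax": 0,"ay": 0,"az": 0,"jaw": 1}]'

```text
clock: 2.48
eef_pos: [0.499, -0.2002, 0.3618]
ee_rot: [0.155, 0.69, -0.155, 0.69]
contact_force: [0.4, 0.1, -0.3]
grip_width: 0.0854
```

play_rows --series '[{"tx": 0,"ty": 0,"tz": 0,"ax": 0.12,"ay": 0,"az": 0,"jaw": 1},{"tx": 0,"ty": 0,"tz": 0,"ax": 0.12,"ay": 0,"az": 0,"jaw": 1},{"tx": 0,"ty": 0,"tz": 0,"ax": 0.12,"ay": 0,"az": 0,"jaw": 1},{"tx": 0,"ty": 0,"tz": 0,"ax": 0.12,"ay": 0,"az": 0,"jaw": 1},{"tx": 0,"ty": 0,"tz": 0,"ax": 0.12,"ay": 0,"az": 0,"jaw": 1},{"tx": 0,"ty": 0,"tz": 0,"ax": 0.12,"ay": 0,"az": 0,"jaw": 1},{"tx": 0,"ty": 0,"tz": 0,"ax": 0.12,"ay": 0,"az": 0,"jaw": 1},{"tx": 0,"ty": 0,"tz": 0,"ax": 0.12,"ay": 0,"az": 0,"jaw": 1},{"tx": 0,"ty": 0,"tz": 0,"ax": 0.12,"ay": 0,"az": 0,"jaw": 1},{"tx": 0,"ty": 0,"tz": 0,"ax": 0.12,"ay": 0,"az": 0,"jaw": 1},{"tx": 0,"ty": 0,"tz": 0,"ax": 0.12,"ay": 0,"az": 0,"jaw": 1},{"tx": 0,"ty": 0,"tz": 0,"ax": 0.12,"ay": 0,"az": 0,"jaw": 1}]'

```text
clock: 3.48
eef_pos: [0.4993, -0.1985, 0.3616]
ee_rot: [-0.573, -0.415, 0.573, -0.414]
contact_force: [0.8, -0.3, -0.1]
grip_width: 0.0849
```

play_rows --series '[{"tx": 0,"ty": 0,"tz": 0,"ax": 0.12,"ay": 0,"az": 0,"jaw": 1},{"tx": 0,"ty": 0,"tz": 0,"ax": 0.12,"ay": 0,"az": 0,"jaw": 1},{"tx": 0,"ty": 0,"tz": 0,"ax": 0.12,"ay": 0,"az": 0,"jaw": 1},{"tx": 0,"ty": 0,"tz": 0,"ax": 0.12,"ay": 0,"az": 0,"jaw": 1},{"tx": 0,"ty": 0,"tz": 0,"ax": 0.12,"ay": 0,"az": 0,"jaw": 1},{"tx": 0,"ty": 0,"tz": 0,"ax": 0.12,"ay": 0,"az": 0,"jaw": 1},{"tx": 0,"ty": 0,"tz": 0,"ax": 0.12,"ay": 0,"az": 0,"jaw": 1},{"tx": 0,"ty": 0,"tz": 0,"ax": 0.12,"ay": 0,"az": 0,"jaw": 1},{"tx": 0,"ty": 0,"tz": 0,"ax": 0.12,"ay": 0,"az": 0,"jaw": 1},{"tx": 0,"ty": 0,"tz": 0,"ax": 0.12,"ay": 0,"az": 0,"jaw": 1},{"tx": 0,"ty": 0,"tz": 0,"ax": 0.1,"ay": 0,"az": 0,"jaw": 1}]'

```text
clock: 4.4
eef_pos: [0.4993, -0.1984, 0.3616]
ee_rot: [-0.707, 0.016, 0.707, 0.017]
contact_force: [1.0, 0.6, -0.4]
grip_width: 0.0852
```

```bash
python3 - <<'E'
from h import *
goto([.565,-.203,.28],-np.pi/2+PSI)
c=cams.camera("wrist");cv2.imwrite("pics/wrist1.png",c["image"]);W=cloud(c)
im=c["image"].astype(int);b,g,r=im[...,0],im[...,1],im[...,2]
m=(g>r+35)&(g>b+25)&(W[...,2]>0.14)&(W[...,2]<0.23)
P=W[m];T=P[P[:,2]>P[:,2].max()-.006];print(len(P),len(T),T.mean(0),T.min(0),T.max(0))
E
```

```text
t 4.4 p [ 0.4993 -0.1984  0.3616] x [-0.001  0.    -1.   ] y [-0.047 -0.999 -0.   ] z [-0.999  0.047  0.001] F [ 1.   0.6 -0.4] w 0.0852 q [-0.41  0.16  0.83  1.64 -0.12  1.4  -1.18]
shift [ 0.0815  0.0015 -0.0659] turn [-0.0031  0.0006  0.0004]
160 160 [ 0.56654605 -0.204734    0.20365882] [ 0.56040881 -0.21072187  0.20084371] [ 0.57255911 -0.19892286  0.2055057 ]
```

View pics/wrist1.png

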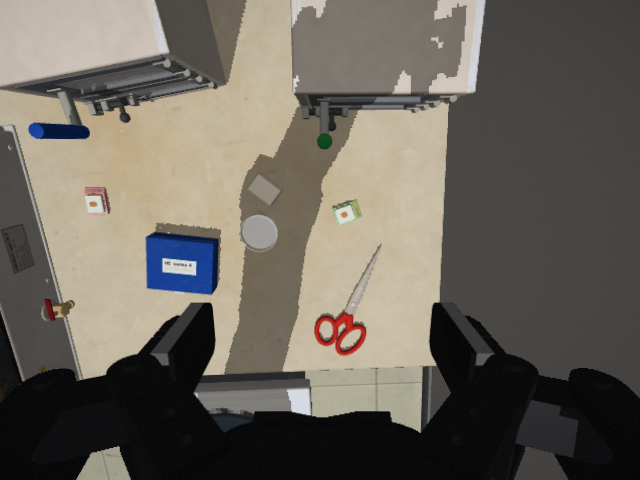

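The wrist view shows the green post top at (324,141), in front of the door, giving (0.5665,-0.2047). The other cameras agree to within 2 mm. I'll move above it and then down.

play_rows --series '[{"tx": 0,"ty": 0.0013,"tz": -0.0335,"ax": 0,"ay": 0,"az": 0,"jaw": 1},{"tx": 0,"ty": 0.0012,"tz": -0.0335,"ax": 0,"ay": 0,"az": 0,"jaw": 1},{"tx": 0.03,"ty": 0,"tz": 0,"ax": 0,"ay": 0,"az": 0,"jaw": 1},{"tx": 0.03,"ty": 0,"tz": 0,"ax": 0,"ay": 0,"az": 0,"jaw": 1},{"tx": 0.03,"ty": 0,"tz": 0,"ax": 0,"ay": 0,"az": 0,"jaw": 1},{"tx": 0.03,"ty": 0,"tz": 0,"ax": 0,"ay": 0,"az": 0,"jaw": 1}]'

```text
clock: 4.95
eef_pos: [0.5663, -0.2037, 0.2402]
ee_rot: [-0.707, 0.014, 0.707, 0.014]
contact_force: [-0.7, -0.9, 0.2]
grip_width: 0.0856
```

```bash
python3 - <<'E'
from h import *
goto([.566,-.204,.167],-np.pi/2+PSI)
c=cams.camera("wrist");cv2.imwrite("pics/wrist2.png",c["image"])
E
```

```text
t 4.95 p [ 0.5663 -0.2037  0.2402] x [-0.  0. -1.] y [-0.039 -0.999 -0.   ] z [-0.999  0.039  0.   ] F [-0.7 -0.9  0.2] w 0.0856 q [-0.31  0.38  0.8   1.69 -0.29  1.2  -1.06]
shift [0.0732 0.0003 0.0003] turn [0.0048 0.0004 0.    ]
```

View pics/wrist2.png

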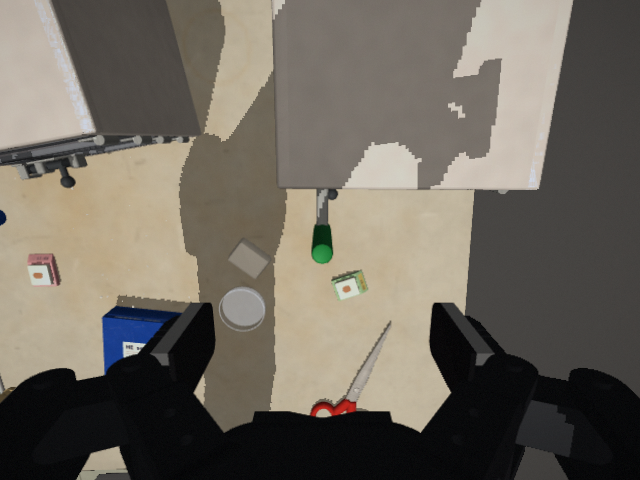

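The post (top at 321,252) is centred between the fingers, so I'll descend and close on it.

play_rows --series '[{"tx": 0.025,"ty": 0,"tz": 0,"ax": 0,"ay": 0,"az": 0,"jaw": 1},{"tx": 0.025,"ty": 0,"tz": 0,"ax": 0,"ay": 0,"az": 0,"jaw": 1},{"tx": 0.022,"ty": 0,"tz": 0,"ax": 0,"ay": 0,"az": 0,"jaw": 1},{"tx": 0,"ty": 0,"tz": 0,"ax": 0,"ay": 0,"az": 0,"jaw": 1}]'

```text
clock: 5.33
eef_pos: [0.5639, -0.2021, 0.1663]
ee_rot: [-0.704, 0.013, 0.71, 0.015]
contact_force: [-0.1, 0.6, -0.3]
grip_width: 0.0857
```

play_rows --series '[{"tx": 0,"ty": 0,"tz": 0,"ax": 0,"ay": 0,"az": 0,"jaw": -1},{"tx": 0,"ty": 0,"tz": 0,"ax": 0,"ay": 0,"az": 0,"jaw": -1},{"tx": 0,"ty": 0,"tz": 0,"ax": 0,"ay": 0,"az": 0,"jaw": -1},{"tx": 0,"ty": 0,"tz": 0,"ax": 0,"ay": 0,"az": 0,"jaw": -1},{"tx": 0,"ty": 0,"tz": 0,"ax": 0,"ay": 0,"az": 0,"jaw": -1},{"tx": 0,"ty": 0,"tz": 0,"ax": 0,"ay": 0,"az": 0,"jaw": -1},{"tx": 0,"ty": 0,"tz": 0,"ax": 0,"ay": 0,"az": 0,"jaw": -1},{"tx": 0,"ty": 0,"tz": 0,"ax": 0,"ay": 0,"az": 0,"jaw": -1}]' --squeeze 40

```text
clock: 6.0
eef_pos: [0.5665, -0.2038, 0.17]
ee_rot: [0.707, -0.014, -0.707, -0.015]
contact_force: [-0.4, -0.6, 1.1]
grip_width: 0.0003
```

```bash
python3 - <<'E'
from h import *
state()
# rows per 0.1 rad: chord in tool frame. tool local: y_t = -door y ; z_t = -door x
N=16;s=np.pi/2/N
c=pull(s)-pull(0)
for th in (0,.7):
    d=down(-np.pi/2+PSI+th); c=np.r_[pull(th+s)-pull(th),0]; print(s,(d.T@c).round(4))
E
```

```text
t 6.0 p [ 0.5665 -0.2038  0.17  ] x [ 0.  0. -1.] y [-0.041 -0.999 -0.   ] z [-0.999  0.041 -0.   ] F [-0.4 -0.6  1.1] w 0.0003 q [-0.28  0.45  0.76  1.77 -0.35  1.06 -1.01]
0.09817477042468103 [0.     0.0045 0.0116]
0.09817477042468103 [0.     0.0045 0.0116]
```

The width is 0, so the fingers shut without catching the post. Looking again.

```bash
python3 - <<'E'
from h import *
for n in ["scene","top","wrist"]:
    c=cams.camera(n);im=c["image"];cv2.imwrite(f"pics/{n}3.png",im if n=="wrist" else cv2.resize(im[150:330,280:520],(800,600)) )
    W=cloud(c);im=im.astype(int);b,g,r=im[...,0],im[...,1],im[...,2]
    m=(g>r+30)&(g>b+20)&(W[...,2]>0.13)&(W[...,2]<0.23)&(W[...,1]<0)
    P=W[m]
    if len(P): print(n,len(P),P.mean(0).round(3),P.min(0).round(3),P.max(0).round(3))
E
```

```text
wrist 805 [ 0.572 -0.205  0.179] [ 0.567 -0.211  0.142] [ 0.574 -0.199  0.202]
```

View pics/scene3.png

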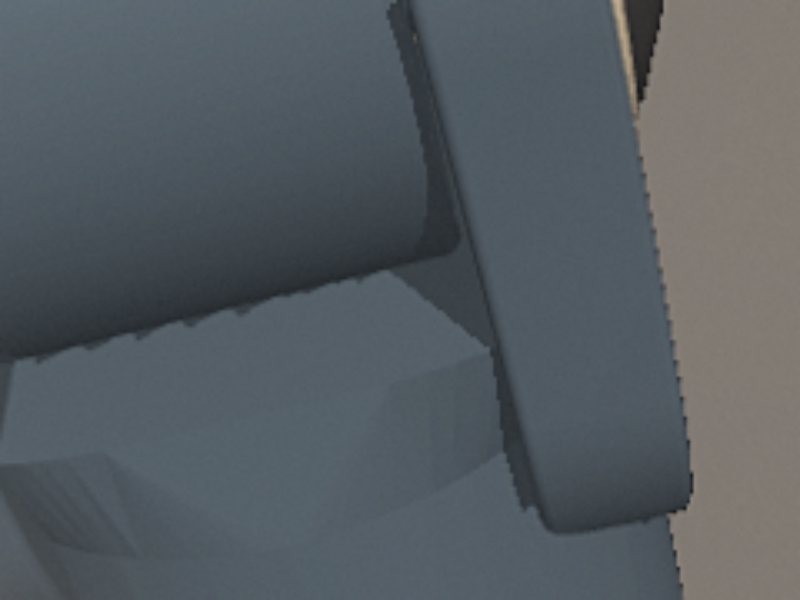

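View pics/wrist3.png

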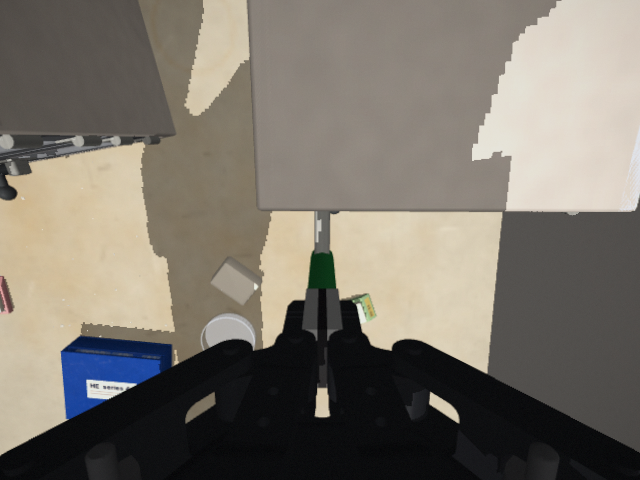

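```bash
python3 - <<'E'
from h import *
state()
c=cams.camera("wrist");W=cloud(c);print(c["xyz"],rot(c).round(2).tolist())
for u in (308,315,321,335):
    print(u);
    for v in range(215,400,9): print(v,W[v,u].round(3),c["image"][v,u])
cv2.imwrite("pics/w4.png",cv2.resize(c["image"][200:425,200:500],(800,600)))
E
```

```text
t 6.15 p [ 0.5664 -0.2038  0.1698] x [-0.  0. -1.] y [-0.041 -0.999 -0.   ] z [-0.999  0.041  0.   ] F [ 0.2 -0.2  0.3] w 0.0003 q [-0.28  0.45  0.76  1.77 -0.35  1.06 -1.01]
[ 0.63652773 -0.20801618  0.35067457] [[-0.04, -0.96, -0.28], [-1.0, 0.04, 0.01], [-0.0, 0.28, -0.96]]
308
215 [ 0.564 -0.191 -0.002] [175 204 220]
224 [ 0.555 -0.191  0.   ] [177 205 220]
233 [ 0.546 -0.19   0.   ] [177 205 220]
242 [ 0.537 -0.19  -0.001] [170 200 216]
251 [ 0.527 -0.189 -0.003] [166 197 215]
260 [ 0.517 -0.189 -0.002] [161 195 214]
269 [ 0.508 -0.188 -0.   ] [162 195 213]
278 [ 0.568 -0.198  0.177] [101 134 135]
287 [ 0.57  -0.199  0.194] [42 68 42]
296 [ 0.578 -0.2    0.222] [64 65 65]
305 [ 0.578 -0.2    0.229] [65 66 65]
314 [ 0.577 -0.201  0.234] [65 65 67]
323 [ 0.577 -0.201  0.241] [66 66 67]
332 [ 0.579 -0.201  0.25 ] [16 14 13]
341 [ 0.578 -0.201  0.253] [15 14 12]
350 [ 0.578 -0.201  0.258] [13 11  9]
359 [ 0.579 -0.202  0.264] [13 12 10]
368 [ 0.578 -0.202  0.267] [15 14 14]
377 [ 0.577 -0.202  0.269] [15 12 13]
386 [ 0.575 -0.202  0.27 ] [15 14 13]
395 [ 0.562 -0.201  0.258] [17 14 
[... 1766 characters left out ...]
]
242 [ 0.536 -0.217 -0.001] [171 201 218]
251 [ 0.526 -0.216 -0.001] [172 202 218]
260 [ 0.516 -0.216 -0.001] [168 200 216]
269 [ 0.507 -0.216 -0.   ] [151 182 194]
278 [ 0.497 -0.215 -0.002] [116 147 151]
287 [ 0.568 -0.211  0.189] [21 51 12]
296 [ 0.577 -0.211  0.22 ] [65 66 67]
305 [ 0.578 -0.21   0.229] [67 67 68]
314 [ 0.577 -0.21   0.235] [64 64 64]
323 [ 0.577 -0.21   0.242] [64 64 65]
332 [ 0.579 -0.21   0.25 ] [13 11 11]
341 [ 0.578 -0.209  0.253] [14 12 11]
350 [ 0.577 -0.209  0.258] [17 17 16]
359 [ 0.578 -0.209  0.263] [16 16 13]
368 [ 0.577 -0.209  0.267] [13 11 11]
377 [ 0.577 -0.209  0.269] [15 12 13]
386 [ 0.576 -0.209  0.272] [19 17 16]
395 [ 0.562 -0.209  0.258] [28 27 25]
```

View pics/w4.png

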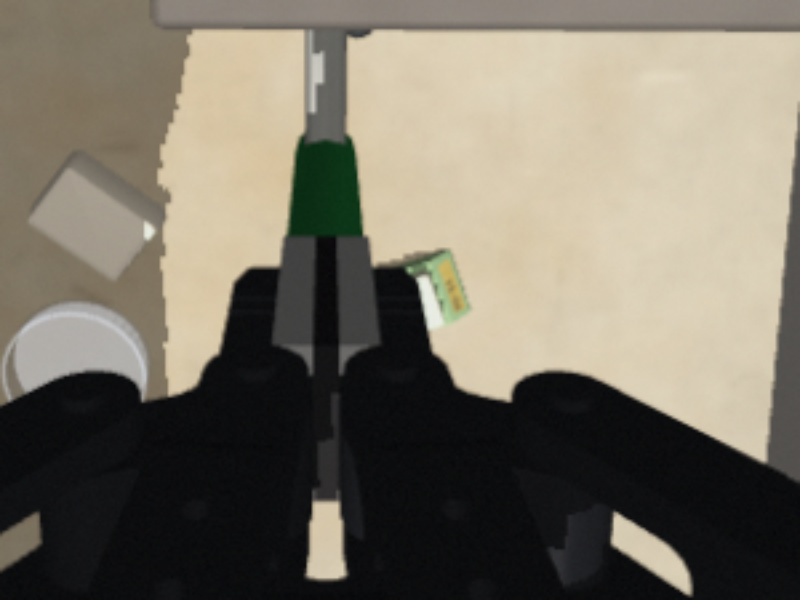

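View pics/top3.png

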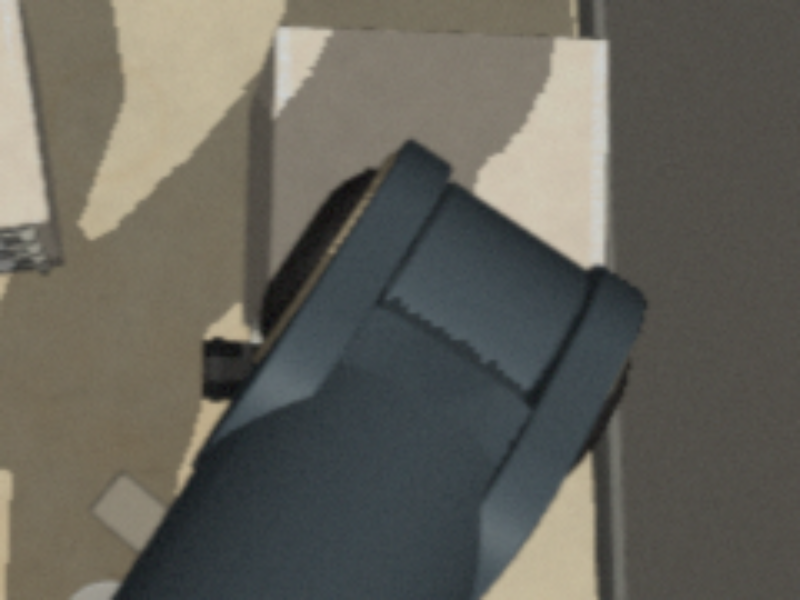

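```bash
python3 - <<'E'
from h import *
W=np.load("wrist0.npy")
for u,v in [(205,306),(208,320),(190,330),(170,352),(200,350),(435,306),(450,330),(480,352)]: print(u,v,W[v,u].round(3))
p=np.array([.289,.6095,.1911]);M=R.from_quat([0.15474936,0.68995079,-0.15576444,0.68975211]).as_matrix()
P=W[300:480].reshape(-1,3);L=(P-p)@M
ok=(L[:,0]>-.15)&(np.abs(L[:,1])<.08)&(np.abs(L[:,2])<.03)&(L[:,0]<.05)
print(np.nanpercentile(L[ok],[0,1,50,99,100],axis=0).round(3))
E
```

```text
205 306 [0.26  0.575 0.25 ]
208 320 [0.266 0.572 0.249]
190 330 [0.261 0.575 0.267]
170 352 [0.26  0.573 0.279]
200 350 [0.272 0.569 0.259]
435 306 [0.299 0.651 0.245]
450 330 [0.299 0.651 0.263]
480 352 [0.298 0.654 0.279]
[[-0.137 -0.076 -0.021]
 [-0.136 -0.071 -0.02 ]
 [-0.113 -0.002 -0.011]
 [-0.058  0.068  0.01 ]
 [-0.05   0.073  0.013]]
```

The wrist depth puts the shut fingertips at z≈0.218. That is about 47 mm above the reported TCP, and above the post's top (0.205). The fingers were also about 55 mm short when open at the start. So they closed in the air, and I'll trust the camera: open, go about 46 mm lower, and watch the force.

play_rows --series '[{"tx": 0,"ty": 0,"tz": 0,"ax": 0,"ay": 0,"az": 0,"jaw": 1},{"tx": 0,"ty": 0,"tz": 0,"ax": 0,"ay": 0,"az": 0,"jaw": 1},{"tx": 0,"ty": 0,"tz": 0,"ax": 0,"ay": 0,"az": 0,"jaw": 1},{"tx": 0,"ty": 0,"tz": 0,"ax": 0,"ay": 0,"az": 0,"jaw": 1},{"tx": 0,"ty": 0,"tz": 0,"ax": 0,"ay": 0,"az": 0,"jaw": 1},{"tx": 0,"ty": 0,"tz": 0,"ax": 0,"ay": 0,"az": 0,"jaw": 1},{"tx": 0.01,"ty": 0,"tz": 0,"ax": 0,"ay": 0,"az": 0,"jaw": 1},{"tx": 0.01,"ty": 0,"tz": 0,"ax": 0,"ay": 0,"az": 0,"jaw": 1},{"tx": 0,"ty": 0,"tz": 0,"ax": 0,"ay": 0,"az": 0,"jaw": 1}]'

```text
clock: 6.95
eef_pos: [0.5647, -0.2028, 0.1471]
ee_rot: [-0.705, 0.014, 0.709, 0.015]
contact_force: [-0.9, 0.3, -1.4]
grip_width: 0.0856
```

```bash
python3 - <<'E'
from h import *
M,p=state()
c=cams.camera("wrist");W=cloud(c);cv2.imwrite("pics/w5.png",c["image"])
L=(W[280:480].reshape(-1,3)-p)@M
ok=(L[:,0]>-.07)&(np.abs(L[:,1])<.08)&(np.abs(L[:,1])>.03)&(np.abs(L[:,2])<.03)&(L[:,0]<.05)
print(ok.sum(),np.nanpercentile(L[ok],[0,1,50,99,100],axis=0).round(3))
E
```

```text
t 6.95 p [ 0.5647 -0.2028  0.1471] x [-0.004  0.001 -1.   ] y [-0.041 -0.999 -0.001] z [-0.999  0.041  0.005] F [-0.9  0.3 -1.4] w 0.0856 q [-0.27  0.47  0.75  1.8  -0.37  1.02 -0.99]
2875 [[-0.07  -0.055 -0.012]
 [-0.07  -0.054 -0.011]
 [-0.063 -0.041 -0.006]
 [-0.052  0.057  0.011]
 [-0.051  0.058  0.012]]
```

View pics/w5.png

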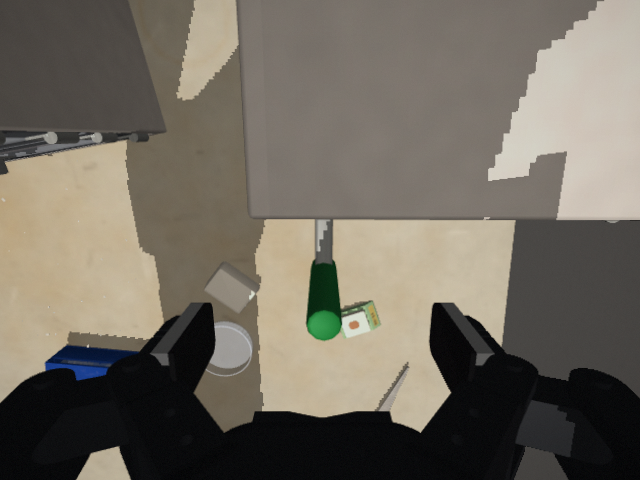

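The post top (323,325) is centred between the open fingers, whose tips are about 51 mm behind the reported TCP. I'll go down 27 mm more and close.

play_rows --series '[{"tx": 0.009,"ty": 0,"tz": 0,"ax": 0,"ay": 0,"az": 0,"jaw": 1},{"tx": 0.009,"ty": 0,"tz": 0,"ax": 0,"ay": 0,"az": 0,"jaw": 1},{"tx": 0.009,"ty": 0,"tz": 0,"ax": 0,"ay": 0,"az": 0,"jaw": 1},{"tx": 0,"ty": 0,"tz": 0,"ax": 0,"ay": 0,"az": 0,"jaw": 1},{"tx": 0,"ty": 0,"tz": 0,"ax": 0,"ay": 0,"az": 0,"jaw": -1},{"tx": 0,"ty": 0,"tz": 0,"ax": 0,"ay": 0,"az": 0,"jaw": -1},{"tx": 0,"ty": 0,"tz": 0,"ax": 0,"ay": 0,"az": 0,"jaw": -1},{"tx": 0,"ty": 0,"tz": 0,"ax": 0,"ay": 0,"az": 0,"jaw": -1},{"tx": 0,"ty": 0,"tz": 0,"ax": 0,"ay": 0,"az": 0,"jaw": -1},{"tx": 0,"ty": 0,"tz": 0,"ax": 0,"ay": 0,"az": 0,"jaw": -1},{"tx": 0,"ty": 0,"tz": 0,"ax": 0,"ay": 0,"az": 0,"jaw": -1},{"tx": 0,"ty": 0,"tz": 0,"ax": 0,"ay": 0,"az": 0,"jaw": -1}]' --squeeze 40

```text
clock: 8.0
eef_pos: [0.5666, -0.2037, 0.1232]
ee_rot: [0.707, -0.014, -0.707, -0.015]
contact_force: [-0.4, 0.2, 2.7]
grip_width: 0.0127
```

```bash
python3 - <<'E'
from h import *
M,p=state()
c=cams.camera("wrist");W=cloud(c);cv2.imwrite("pics/w6.png",c["image"])
E
```

```text
t 8.0 p [ 0.5666 -0.2037  0.1232] x [ 0.  0. -1.] y [-0.041 -0.999 -0.   ] z [-0.999  0.041 -0.   ] F [-0.4  0.2  2.7] w 0.0127 q [-0.25  0.5   0.73  1.82 -0.39  0.98 -0.97]
```

View pics/w6.png

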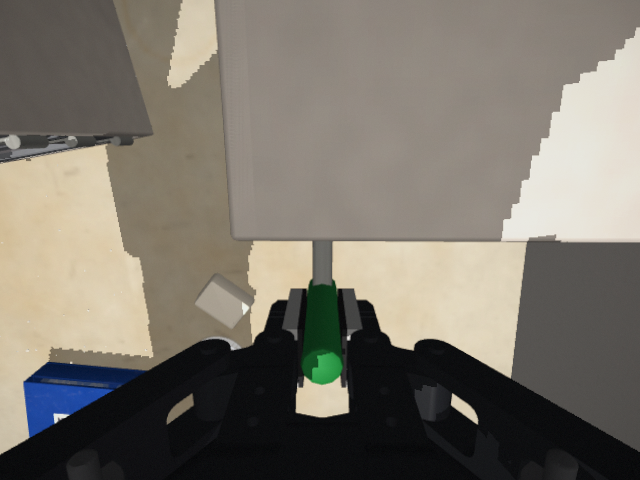

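The post is held (width 12.7 mm, bracket stub below). I'll swing the door in steps of 0.05 rad per row.

play_rows --series '[{"tx": 0,"ty": 0.0021,"tz": 0.006,"ax": -0.05,"ay": 0,"az": 0,"jaw": -1},{"tx": 0,"ty": 0.0021,"tz": 0.006,"ax": -0.05,"ay": 0,"az": 0,"jaw": -1},{"tx": 0,"ty": 0.0022,"tz": 0.006,"ax": -0.05,"ay": 0,"az": 0,"jaw": -1},{"tx": 0,"ty": 0.0021,"tz": 0.006,"ax": -0.05,"ay": 0,"az": 0,"jaw": -1},{"tx": 0,"ty": 0.0022,"tz": 0.006,"ax": -0.05,"ay": 0,"az": 0,"jaw": -1},{"tx": 0,"ty": 0.0021,"tz": 0.006,"ax": -0.05,"ay": 0,"az": 0,"jaw": -1}]'

```text
clock: 8.55
eef_pos: [0.532, -0.2195, 0.1232]
ee_rot: [0.701, 0.092, -0.701, 0.092]
contact_force: [-0.0, 0.3, 2.2]
grip_width: 0.013
```

```bash
python3 - <<'E'
from h import *
M,p=state()
print(pull(.3))
E
```

```text
t 8.55 p [ 0.532  -0.2195  0.1232] x [ 0.001  0.    -1.   ] y [ 0.259 -0.966  0.   ] z [-0.966 -0.259 -0.001] F [-0.   0.3  2.2] w 0.013 q [-0.18  0.43  0.66  1.88 -0.33  0.94 -0.68]
[ 0.53060677 -0.21869516]
```

Tracking the arc with almost no force. Continuing.

play_rows --series '[{"tx": 0,"ty": 0.0021,"tz": 0.006,"ax": -0.05,"ay": 0,"az": 0,"jaw": -1},{"tx": 0,"ty": 0.0022,"tz": 0.006,"ax": -0.05,"ay": 0,"az": 0,"jaw": -1},{"tx": 0,"ty": 0.0021,"tz": 0.006,"ax": -0.05,"ay": 0,"az": 0,"jaw": -1},{"tx": 0,"ty": 0.0022,"tz": 0.006,"ax": -0.05,"ay": 0,"az": 0,"jaw": -1},{"tx": 0,"ty": 0.0021,"tz": 0.006,"ax": -0.05,"ay": 0,"az": 0,"jaw": -1},{"tx": 0,"ty": 0.0022,"tz": 0.006,"ax": -0.05,"ay": 0,"az": 0,"jaw": -1},{"tx": 0,"ty": 0.0021,"tz": 0.006,"ax": -0.05,"ay": 0,"az": 0,"jaw": -1},{"tx": 0,"ty": 0.0022,"tz": 0.006,"ax": -0.05,"ay": 0,"az": 0,"jaw": -1},{"tx": 0,"ty": 0.0021,"tz": 0.006,"ax": -0.05,"ay": 0,"az": 0,"jaw": -1},{"tx": 0,"ty": 0.0022,"tz": 0.006,"ax": -0.05,"ay": 0,"az": 0,"jaw": -1}]'

```text
clock: 9.38
eef_pos: [0.4895, -0.2662, 0.1232]
ee_rot: [0.657, 0.263, -0.656, 0.263]
contact_force: [0.6, 0.4, 1.8]
grip_width: 0.0129
```

```bash
python3 - <<'E'
from h import *
M,p=state()
print(pull(.8))
E
```

```text
t 9.38 p [ 0.4895 -0.2662  0.1232] x [ 0.001 -0.    -1.   ] y [ 0.69  -0.724  0.001] z [-0.724 -0.69  -0.001] F [0.6 0.4 1.8] w 0.0129 q [-0.01  0.38  0.56  1.92 -0.25  0.91 -0.14]
[ 0.48828022 -0.26480179]
```

play_rows --series '[{"tx": 0,"ty": 0.0021,"tz": 0.006,"ax": -0.05,"ay": 0,"az": 0,"jaw": -1},{"tx": 0,"ty": 0.0022,"tz": 0.006,"ax": -0.05,"ay": 0,"az": 0,"jaw": -1},{"tx": 0,"ty": 0.0021,"tz": 0.006,"ax": -0.05,"ay": 0,"az": 0,"jaw": -1},{"tx": 0,"ty": 0.0022,"tz": 0.006,"ax": -0.05,"ay": 0,"az": 0,"jaw": -1},{"tx": 0,"ty": 0.0021,"tz": 0.006,"ax": -0.05,"ay": 0,"az": 0,"jaw": -1},{"tx": 0,"ty": 0.0022,"tz": 0.006,"ax": -0.05,"ay": 0,"az": 0,"jaw": -1},{"tx": 0,"ty": 0.0021,"tz": 0.006,"ax": -0.05,"ay": 0,"az": 0,"jaw": -1},{"tx": 0,"ty": 0.0022,"tz": 0.006,"ax": -0.05,"ay": 0,"az": 0,"jaw": -1},{"tx": 0,"ty": 0.0021,"tz": 0.006,"ax": -0.05,"ay": 0,"az": 0,"jaw": -1},{"tx": 0,"ty": 0.0022,"tz": 0.006,"ax": -0.05,"ay": 0,"az": 0,"jaw": -1}]'

```text
clock: 10.22
eef_pos: [0.4747, -0.3273, 0.1232]
ee_rot: [0.571, 0.417, -0.571, 0.417]
contact_force: [2.4, 0.9, 1.4]
grip_width: 0.0133
```

play_rows --series '[{"tx": 0,"ty": 0.0021,"tz": 0.006,"ax": -0.05,"ay": 0,"az": 0,"jaw": -1},{"tx": 0,"ty": 0.0022,"tz": 0.006,"ax": -0.05,"ay": 0,"az": 0,"jaw": -1},{"tx": 0,"ty": 0.0021,"tz": 0.006,"ax": -0.05,"ay": 0,"az": 0,"jaw": -1},{"tx": 0,"ty": 0.0022,"tz": 0.006,"ax": -0.05,"ay": 0,"az": 0,"jaw": -1},{"tx": 0,"ty": 0.0021,"tz": 0.006,"ax": -0.05,"ay": 0,"az": 0,"jaw": -1},{"tx": 0,"ty": 0.0011,"tz": 0.003,"ax": -0.025,"ay": 0,"az": 0,"jaw": -1},{"tx": 0,"ty": 0,"tz": 0,"ax": 0,"ay": 0,"az": 0,"jaw": -1},{"tx": 0,"ty": 0,"tz": 0,"ax": 0,"ay": 0,"az": 0,"jaw": -1}]'

```text
clock: 10.88
eef_pos: [0.48, -0.3616, 0.1232]
ee_rot: [0.51, 0.49, -0.509, 0.491]
contact_force: [2.2, 0.8, 2.8]
grip_width: 0.013
```

```bash
python3 - <<'E'
from h import *
M,p=state()
print(pull(1.57)); v=p[:2]-HINGE; print('theta', np.arctan2(v[1],v[0])%(2*np.pi)-(np.arctan2(.12,-.04)+PSI))
c=cams.camera("wrist");cv2.imwrite("pics/w7.png",c["image"])
E
```

```text
t 10.88 p [ 0.48   -0.3616  0.1232] x [ 0.002 -0.    -1.   ] y [ 0.999 -0.037  0.002] z [-0.037 -0.999  0.   ] F [2.2 0.8 2.8] w 0.013 q [ 0.29  0.43  0.38  1.81 -0.2   0.94  0.72]
[ 0.47806942 -0.3592613 ]
theta 1.5920388008289428
```

View pics/w7.png

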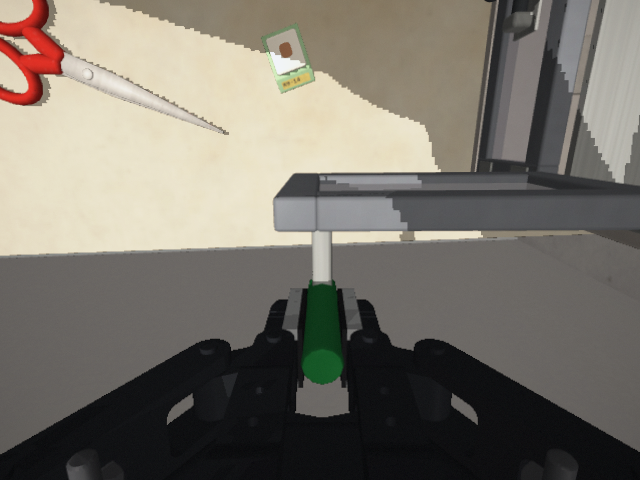

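The door stands square (frame across row 200, post held at 322,360). Releasing, then lifting straight up.

play_rows --series '[{"tx": 0,"ty": 0,"tz": 0,"ax": 0,"ay": 0,"az": 0,"jaw": 1},{"tx": 0,"ty": 0,"tz": 0,"ax": 0,"ay": 0,"az": 0,"jaw": 1},{"tx": 0,"ty": 0,"tz": 0,"ax": 0,"ay": 0,"az": 0,"jaw": 1},{"tx": 0,"ty": 0,"tz": 0,"ax": 0,"ay": 0,"az": 0,"jaw": 1},{"tx": 0,"ty": 0,"tz": 0,"ax": 0,"ay": 0,"az": 0,"jaw": 1},{"tx": 0,"ty": 0,"tz": 0,"ax": 0,"ay": 0,"az": 0,"jaw": 1},{"tx": -0.015,"ty": 0,"tz": 0,"ax": 0,"ay": 0,"az": 0,"jaw": 1},{"tx": -0.025,"ty": 0,"tz": 0,"ax": 0,"ay": 0,"az": 0,"jaw": 1},{"tx": -0.03,"ty": 0,"tz": 0,"ax": 0,"ay": 0,"az": 0,"jaw": 1},{"tx": -0.03,"ty": 0,"tz": 0,"ax": 0,"ay": 0,"az": 0,"jaw": 1},{"tx": -0.03,"ty": 0,"tz": 0,"ax": 0,"ay": 0,"az": 0,"jaw": 1},{"tx": -0.03,"ty": 0,"tz": 0,"ax": 0,"ay": 0,"az": 0,"jaw": 1}]'

```text
clock: 11.93
eef_pos: [0.4786, -0.3617, 0.2843]
ee_rot: [-0.509, -0.491, 0.509, -0.491]
contact_force: [-0.0, -0.5, -0.8]
grip_width: 0.0851
```

```bash
python3 - <<'E'
from h import *
goto([.44,-.10,.36],0)
for n in ["wrist","top","scene"]:
    c=cams.camera(n);cv2.imwrite(f"pics/{n}8.png",c["image"]);W=cloud(c)
    im=c["image"].astype(int);b,g,r=im[...,0],im[...,1],im[...,2]
    m=(g>r+35)&(g>b+25)&(W[...,2]>0.14)&(W[...,2]<0.23)&(W[...,1]<0)
    P=W[m]
    if len(P):
        T=P[P[:,2]>P[:,2].max()-.006];t=T.mean(0);v=t[:2]-HINGE
        print(n,len(T),t,np.arctan2(v[1],v[0])%(2*np.pi)-(np.arctan2(.12,-.04)+PSI))
E
```

```text
t 11.93 p [ 0.4786 -0.3617  0.2843] x [-0.  0. -1.] y [ 0.999 -0.037 -0.   ] z [-0.037 -0.999 -0.   ] F [-0.  -0.5 -0.8] w 0.0851 q [ 0.25  0.29  0.42  1.62 -0.12  1.26  0.66]
shift [-0.0756 -0.0483 -0.2601] turn [-0.0374 -0.0001  0.0001]
wrist 262 [ 0.47966187 -0.36129366  0.20329962] 1.58904464995598
top 61 [ 0.47970225 -0.36006335  0.20460962] 1.5797363169060072
scene 43 [ 0.47820785 -0.3597919   0.20459199] 1.5743336639648344
```

View pics/scene8.png

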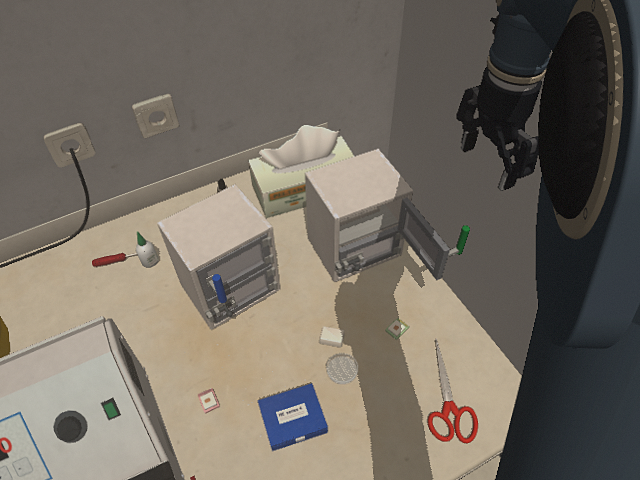

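View pics/wrist8.png

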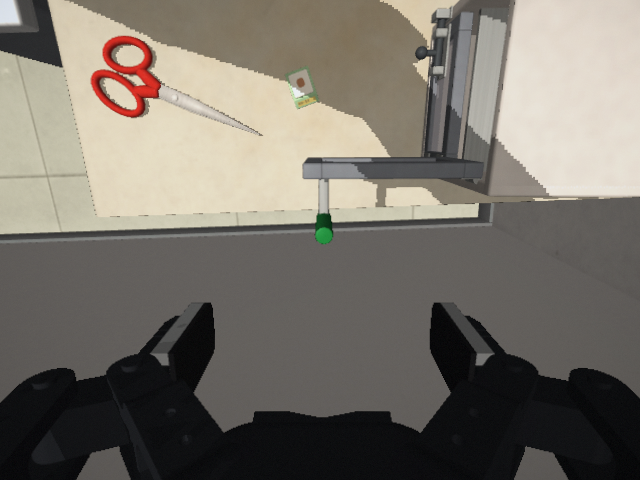

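The top half-door stands open at about 1.58 rad. The bottom half and bolt (scene 350,265) are unchanged, and the blue half-door (217,288) is shut. The gripper is clear above, so I'm handing in.

```bash
python3 -c "
from h import *
print(order.finish_job());state()"
```

```text
the job is handed in; nothing more can be done
None
the job is handed in; nothing more can be done
```

The green-pull top half-door is swung open to about square and left standing there. I gripped the green post from above, swung the door along its hinge arc, let go and lifted clear. I handed the job in shortly after 12 s on the clock.

- **Door angle:** the last pictures put it at 1.574, 1.580 and 1.589 rad (scene, top and wrist cameras), against 1.57 for square.
- **Left alone:** in the last scene picture the bottom half-door is shut with its bolt as it was, and the blue half-door is shut.
- **Forces:** the highest contact force I saw was under 4 N. I read it at the end of each move, not continuously.
- **One miss:** the first grip closed in the air above the post. The wrist camera showed the real fingertips about 47 mm above the reported TCP, so the reported position and the pictures disagreed. I went about 46 mm lower, and the second grip held the post at about 13 mm opening.
- **Not checked:** I took no pictures after handing in, so the final second is unconfirmed.

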